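# Sweep the loose screw caps into the catch tray

## Robot

A 6-joint arm with a two-finger parallel gripper is mounted at the origin on the work surface. World frame = base frame: x ahead of the robot, y to its left, z up, the work surface at z = 0. Lengths are in m, angles in rad, forces in N, time in s.
With the tool pointing down it reaches from about 0.375 to 0.75 m from the base axis. Payload 9 kg.
Tool frame: the origin (TCP) lies at the very end of the fingers, on their centre line; the grasp point (between the pads) lies 19 mm behind it (pinch_z is the z of the grasp point in the tool frame, in m); z points along the fingers, y is the line along which they close (so a half turn about z gives the same grasp; the last joint's range is limited). The gripper opens to 85 mm and grips with 20 to 120 N. Pads are 22 mm wide; open, the fingers measure 114 mm over their backs; the gripper's body (76 mm by 85 mm) begins 54 mm behind the grasp point. The pads swing forward as they close: fully open they stand 13 mm farther back than shut.
Start: joints at [1.13, 0.104, 0.097, 1.564, 0, 1.353], TCP at [0.133, 0.585, 0.231] pointing down, gripper open.
Joint ranges: [-2.99, 2.99], [-0.84, 1.86], [-1.1, 1.16], [-1.84, 2.11], [-1.51, 1.56], [-3.14, 3.14]. Speed limits (rad/s): [2.22, 2.22, 2.57, 3.14, 3.14, 3.14].

## Interface

Orientations are given as a unit quaternion [x, y, z, w].
In Python, from rig import movep, move_straight, goto_joints, command_gripper, sleep, solve_ik, grab_frame, MotionError, finish_job, find_in, trace, spot_point, current_time, current_joint_pos, current_qd, current_tau, current_tool_pos, current_tcp_rot, current_contact_force, current_ft_torque, current_width, current_gripper_force, pinch_z gives the robot as it stands. Calls block until the motion is done:
- movep(position, orientation): joint-space move of the TCP to a pose.
- move_straight(position, v=0.15, frame=None, guard=None): straight line of the TCP; frame=None keeps the orientation; v is the mean speed in m/s. With guard (N) it stops when the force on the tool has changed by that much, and returns True; else False.
- goto_joints(angles): joint-space move.
- command_gripper(opening): finger opening in m; the grip force is fixed at half the most; returns when the fingers have stopped.
- sleep(seconds).
- solve_ik(position, orientation): joint angles nearest the present ones, or None.
- grab_frame(name): name is "scene" or "top" or "wrist"; returns a dict with "img" (480x640x3 uint8, red, green, blue), "z_map" (480x640 float32, m along the optical axis (not along the pixel's ray), 0 where there is no reading), "fovy" (degrees; the focal length in pixels is half the picture's height over the tangent of half this angle, whatever the lens; pixels are square), "cx", "cy" (the principal point, pixels), "world_to_cam" (4x4, takes a point from world to camera coordinates). Camera axes: x right, y up, looking along -z (the intrinsics and any distortion apply to the point x, -y, -z); pixel columns grow to the right and rows downward; lengths in m; the calibration is good to about 2 mm. A picture is of the moment at which its call begins.
A pose or a line that the arm cannot do raises MotionError and nothing moves.
- finish_job(): hands the job in; it is judged then, once.
Trained networks look in the newest picture that a camera, given by its name, has taken for a name from the list of things; names that differ only in an ending like _2 or _b are one class to them, and where a whole thing is asked for, a point or a joint stands for the part that bears it (a point fixed in the world has none). Each returns a list of dicts, best first, with "p" (0 to 1); they miss things now and then, are a little off and sometimes report something else, mostly with a low value. They report only what shows in the picture. A call takes as long as a camera call.
- find_in(name, camera): "xy" ([column, row] in pixels, amid what is visible of it).
- trace(name, camera): "mask" (480x640 bool, what is visible of it) and "xy" ([column, row] in pixels, amid what is visible of it).
- spot_point(name, camera): "xy" ([column, row] in pixels: a listed point, or the origin of a listed thing).
Readings, each from a call of its own:
- current_time(): time.
- current_joint_pos(): joint angles.
- current_qd(): joint speeds.
- current_tau(): joint torques, N m.
- current_tool_pos(): TCP position.
- current_tcp_rot(): TCP orientation.
- current_contact_force(): force on the tool from outside, world axes, zero at the start.
- current_ft_torque(): the same for the moment, N m.
- current_width(): finger opening in m.
- current_gripper_force(): force on a finger pad.
Only numpy, scipy, OpenCV 4.12 (cv2) and the standard library are available. Lean on these libraries where they do the work, as an engineer would, in place of code of your own. Each camera call takes 0.05 s, during which the arm holds its last target. There are 200 camera calls.

## Task

Clear the three small black screw caps off the bench: sweep them with the fingertips, sliding them along the bench without picking up or flicking any, over the low lip of the steel catch tray, until all three lie flat and wholly inside it, past the lip and between its walls. Leave the specimen jar, the stain bottle, the big jar lid and the vial block where they are.

Things in the scene. Friction and masses are not known exactly. Their poses are not given: they have to be found in the camera images.
- tray: Immovable steel catch tray like a dustpan. Origin: centre of its underside; x axis from open mouth to back wall, y sideways, z up. Floor 2 mm thick, x -60 to +60 mm. Side walls 24 mm tall, 3 mm thick, inner faces at y = +-120 mm, starting at x = -60 mm; back wall 34 mm tall, inner face at x = +57 mm. The caps start 140 to 180 mm from the origin along -x.
- tray_mouth (a point): Middle of the tray's open front edge, where the ramp lip meets the floor (tray x = -60 mm, 2 mm above the bench); axes as the tray's. The full-width ramp lip rises from bench level 18 mm in front of this point. Before the mouth is a row of five places about 70 mm apart across it: three hold a cap, two a jar or bottle.
- cap_1: One of three identical loose black ribbed screw caps, open side down: 32 mm diameter, 15 mm tall, 10 to 17 g, slides freely. Origin: centre of its underside, z up. It must end in the tray.
- cap_2: One of three identical loose black ribbed screw caps, open side down: 32 mm diameter, 15 mm tall, 10 to 17 g, slides freely. Origin: centre of its underside, z up. It must end in the tray.
- cap_3: One of three identical loose black ribbed screw caps, open side down: 32 mm diameter, 15 mm tall, 10 to 17 g, slides freely. Origin: centre of its underside, z up. It must end in the tray.
- specimen_jar: Bystander: closed specimen jar standing in the row with the caps, 46 mm diameter, 62 mm tall, loose, 110 g. Origin: centre of underside.
- stain_bottle: Bystander: closed amber stain bottle standing in the row with the caps, 38 mm diameter, 68 mm tall, loose, 90 g. Origin: centre of underside.
- jar_lid: Bystander: large black jar lid lying flat at one end of the row, 62 mm diameter, 14 mm tall, loose; about twice as wide as the caps. Origin: centre of underside.
- vial_block: Bystander: white block 60 x 90 x 30 mm holding three small vials (63 mm tall overall), loose, at the other end of the row. Origin: centre of underside.

How it is judged:
By the outcome, as a careful person would: the job done as asked, in the order asked, and still so for the second after the job is handed in, with the robot touching nothing.
It also fails if it takes over 56 s, if anything falls off the work surface, if the arm or the gripper's body presses on something with over 40 N, if the wrist force passes 120 N, or if a joint passes its speed limit or range.

## Working session

There is one attempt and no reset: what is moved stays moved. The work goes in short steps, each a Python script; the robot and the scene stay as the last script left them, time stands still between calls to the robot, and variables do not carry over. Pictures are saved under pics/ and viewed, at most 10 in all, crops included, and the job is handed in when it is done.

```bash
mkdir -p pics
cat > h.py <<'E'
import numpy as np, cv2
from rig import *
def snap(cam,name=None):
    f=grab_frame(cam)
    if name: cv2.imwrite('pics/'+name+'.png',cv2.cvtColor(f['img'],cv2.COLOR_RGB2BGR))
    return f
def ray(f,uv):
    F=240/np.tan(np.radians(f['fovy'])/2)
    d=np.array([(uv[0]-f['cx'])/F,-(uv[1]-f['cy'])/F,-1.])
    T=np.linalg.inv(f['world_to_cam']); return T[:3,3],T[:3,:3]@d
def at_z(f,uv,z):
    o,d=ray(f,uv); return o+d*(z-o[2])/d[2]
def at_depth(f,uv):
    u,v=int(round(uv[0])),int(round(uv[1])); o,d=ray(f,uv); return o+d*f['z_map'][v,u]
E
python3 - <<'E'
from h import *
np.set_printoptions(precision=3,suppress=True)
print(current_time())
for c in ['top','scene']:
    f=snap(c,c+'0'); print(c,f['fovy'],f['cx'],f['cy'],np.linalg.inv(f['world_to_cam'])[:3,3],[k for k in f])
    for n in ['cap_1','specimen_jar','stain_bottle','jar_lid','vial_block','tray','tray_mouth']:
        fn = spot_point
        for r in fn(n,c)[:5]: print(n,np.array(r['xy']),round(r['p'],2),at_z(f,r['xy'],0.0),at_depth(f,r['xy']))
print(current_time())
E
```

```text
0.0
top 48.65906218668807 320.86224460500864 237.08219980748683 [0.382 0.004 0.936] ['img', 'z_map', 'fovy', 'cx', 'cy', 'world_to_cam']
cap_1 [301.1 277.4] 0.65 [0.501 0.062 0.   ] [0.499 0.061 0.015]
cap_1 [248. 280.] 0.63 [0.482 0.154 0.   ] [0.48  0.152 0.014]
cap_1 [221.6 266.2] 0.51 [0.498 0.205 0.   ] [0.497 0.203 0.011]
specimen_jar [376.2 297.3] 0.8 [ 0.488 -0.074  0.   ] [ 0.481 -0.069  0.061]
jar_lid [432.2 304.3] 0.79 [ 0.492 -0.173  0.   ] [ 0.49  -0.171  0.012]
vial_block [165.1 220.2] 0.57 [0.565 0.324 0.   ] [0.553 0.303 0.061]
vial_block [342.7 281.8] 0.28 [ 0.506 -0.012  0.   ] [ 0.497 -0.011  0.068]
tray [315.6 195.4] 0.68 [0.655 0.062 0.   ] [0.654 0.061 0.001]
tray_mouth [306.4 228. ] 0.81 [0.592 0.068 0.   ] [ 0.592  0.068 -0.002]
scene 45.75169581621966 312.2841222261779 230.30023969902197 [ 1.349 -0.323  0.656] ['img', 'z_map', 'fovy', 'cx', 'cy', 'world_to_cam']
cap_1 [320.7 227.1] 0.77 [0.506 0.061 0.   ] [0.514 0.057 0.007]
cap_1 [342.7 252.7] 0.73 [0.597 0.066 0.   ] [0.601 0.064 0.003]
cap_1 [386.9 211.2] 0.71 [0.505 0.211 0.   ] [0.519 0.203 0.011]
cap_1 [356.1 210.1] 0.71 [0.477 0.154 0.   ] [0.498 0.142 0.015]
specimen_jar [253.  237.7] 0.94 [ 0.489 -0.075  0.   ] [ 0.509 -0.081  0.015]
stain_bottle [289.2 237.2] 0.78 [ 0.514 -0.01   0.   ] [ 0.526 -0.015  0.01 ]
jar_lid [207.8 257. ] 0.78 [ 0.515 -0.172  0.   ] [ 0.527 -0.174  0.01 ]
vial_block [452.3 215.9] 0.87 [0.571 0.328 0.   ] [0.599 0.305 0.024]
tray [354.2 274. ] 0.96 [0.661 0.058 0.   ] [0.662 0.057 0.001]
tray_mouth [344.  249.3] 0.92 [0.589 0.072 0.   ] [0.589 0.072 0.   ]
0.8
```

View pics/top0.png

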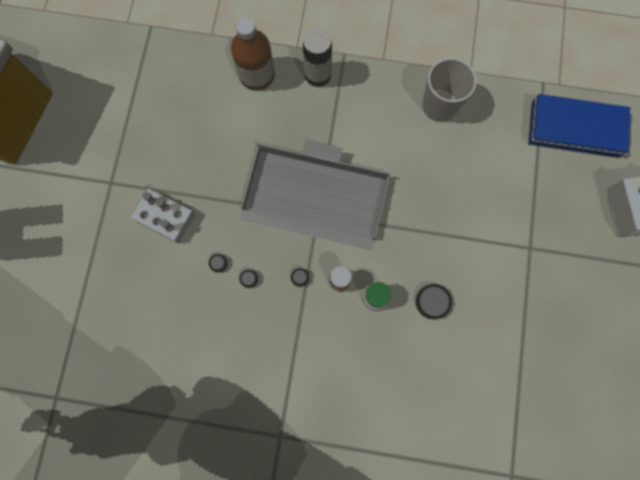

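View pics/scene0.png

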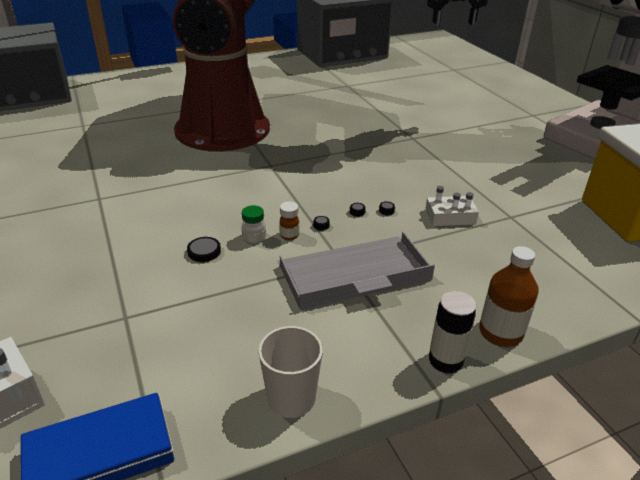

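The top view shows the caps at (218,263), (249,278) and (300,277). The bottle is at (340,278), the jar at (376,295), the lid at (434,301) and the block at (163,213). The tray spans (243,213) to (373,247) at its mouth and opens toward the caps. The scene view agrees. Its fourth cap report, at (343,253), is false because it sits on the tray lip.

Run:
```python
from h import *
np.set_printoptions(precision=4,suppress=True)
f=snap('top')
m=trace('tray','top')[0]['mask']
v,u=np.nonzero(m)
P=np.array([at_depth(f,(a,b)) for a,b in zip(u,v)])
print(np.percentile(P[:,2],[5,50,95]), len(P))
w=P[P[:,2]>0.010][:,:2].astype(np.float32)  # walls
r=cv2.minAreaRect(P[:,:2].astype(np.float32)*1000); print('all',r); print(cv2.boxPoints(r))
r=cv2.minAreaRect(w*1000); print('walls',r)
for p in [(243,213),(373,247)]: print(at_z(f,p,0))
for r in trace('cap_1','top'):
    v,u=np.nonzero(r['mask']); Q=np.array([at_depth(f,(a,b)) for a,b in zip(u,v)])
    q=Q[Q[:,2]>.009]; print('cap',r['p'],len(Q),(q.min(0)+q.max(0))/2,q.mean(0),np.ptp(q,0))
print(current_tcp_rot(),current_contact_force())
```

```text
[-0.0016  0.0015  0.0322] 11321
all ((572.5545654296875, 71.74653625488281), (256.11181640625, 369.4170227050781), 85.47628021240234)
[[378.3214 -41.3422]
 [746.5877 -70.4787]
 [766.7877 184.8352]
 [398.5214 213.9718]]
walls ((565.1990356445312, 69.96837615966797), (246.68751525878906, 355.95086669921875), 85.8055419921875)
[0.6007 0.1866 0.    ]
[ 0.5763 -0.0559  0.    ]
cap 0.85 264 [0.4483 0.0418 0.4724] [0.499  0.0644 0.018 ] [0.1328 0.0759 0.9264]
cap 0.77 261 [0.4393 0.0857 0.4724] [0.4816 0.1519 0.018 ] [0.1149 0.1639 0.9263]
cap 0.6 286 [0.4494 0.1155 0.4723] [0.5007 0.2109 0.0178] [0.1351 0.2234 0.9265]
[0.1111 0.9938 0.0001 0.    ] [-0.1156  0.488  -1.04  ]
```

```bash
cat >> h.py <<'E'
M=np.array([.590,.069]); YAW=-0.095
X=np.array([np.cos(YAW),np.sin(YAW)]); Y=np.array([-X[1],X[0]])
O=M+.06*X
def w2t(p): d=np.array(p[:2])-O; return np.array([d@X,d@Y])
def t2w(p): return O+p[0]*X+p[1]*Y
def quat(phi):
    a=(phi+np.pi)/2; return [float(np.cos(a)),float(np.sin(a)),0.,0.]
E
python3 - <<'E'
from h import *
np.set_printoptions(precision=4,suppress=True)
command_gripper(0.020)
movep([.44,.11,.25],quat(-.1))
f=snap('wrist','wrist0')
for n in ['cap_1','stain_bottle','tray_mouth','tray']:
    for r in spot_point(n,'wrist')[:4]:
        z=.002 if 'tray' in n else 0; p=at_z(f,r['xy'],z); print(n,np.array(r['xy']),round(r['p'],2),p,w2t(p))
print(current_joint_pos(),current_width(),current_time())
E
```

```text
cap_1 [286.2 246.5] 0.76 [0.4996 0.063  0.    ] [-0.1494 -0.0146]
cap_1 [405.9 238.7] 0.61 [0.504  0.2101 0.    ] [-0.159   0.1323]
cap_1 [358.  230.3] 0.56 [0.4874 0.1524 0.    ] [-0.17    0.0733]
stain_bottle [231.8 256.2] 0.91 [ 0.5057 -0.0061  0.    ] [-0.1368 -0.0827]
tray_mouth [293.9 316.5] 0.93 [0.5977 0.0606 0.002 ] [-0.0516 -0.0076]
tray [297.7 352.6] 0.9 [0.6547 0.0588 0.002 ] [ 0.0053 -0.004 ]
[-0.0439 -0.3392 -0.2804  1.6297 -0.      0.0553] 0.019928658440532918 3.875
```

View pics/wrist0.png

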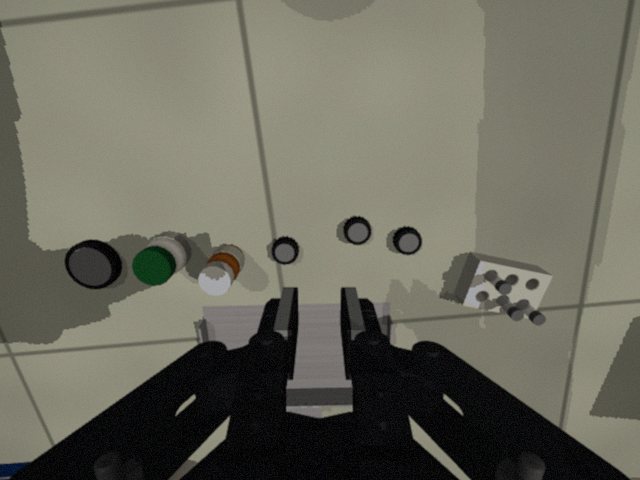

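The wrist view confirms the caps at (286,248), (358,230) and (407,240), and the tray mouth edge near row 307. The estimates are consistent, so I'll push the middle cap (C) first, the one at (286,248).

```bash
cat >> h.py <<'E'
OFF=.0235
def sweep(cap,target,z,v=.07,probe=False):
    c=np.array(cap); t=t2w(target); h=(t-c)/np.linalg.norm(t-c); q=quat(np.arctan2(h[1],h[0]))
    s=c-h*(OFF+.027); e=t-h*OFF
    movep([*s,.10],q)
    move_straight([*s,.016],v=.12)
    if probe:
        hit=move_straight([*s,-.004],v=.015,guard=3); zt=current_tool_pos()[2]
        print('probe',hit,zt); z=zt+z if hit else z
        move_straight([*s,z],v=.04)
    else: move_straight([*s,z],v=.06)
    hit=move_straight([*e,z],v=v,guard=12); print('guard',hit,current_tool_pos(),current_contact_force())
    if hit: return z
    b=np.array(e)-h*.02
    move_straight([*b,z],v=.08); move_straight([*b,.10],v=.2)
    return z
E
python3 - <<'E'
from h import *
np.set_printoptions(precision=4,suppress=True)
print(sweep([.4995,.063],[.005,-.055],.0065,probe=True))
f=snap('top','top1')
for r in spot_point('cap_1','top')[:4]: p=at_z(f,r['xy'],0.);print(np.array(r['xy']),round(r['p'],2),p,w2t(p))
print(current_time())
E
```

```text
probe True 0.0001758428571803257
guard False [0.6273 0.0162 0.0067] [-0.1837 -0.105  -0.0019]
0.006675842857180325
10.625
```

View pics/top1.png

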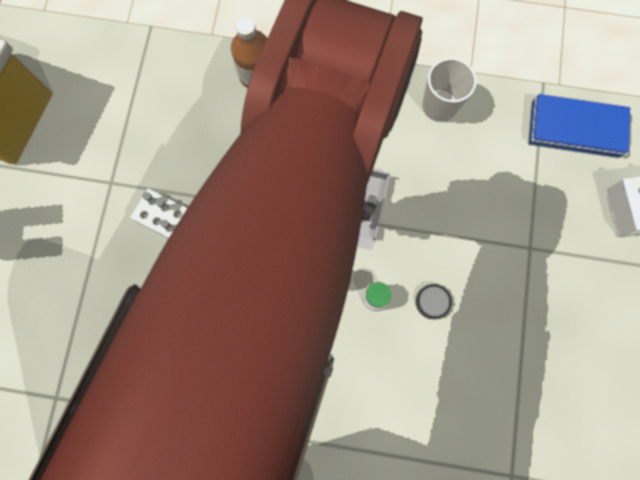

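The arm blocks the top view, so I'll check with the scene camera and then sweep B.

Run:
```python
from h import *
np.set_printoptions(precision=4,suppress=True)
def look(c,n=None):
    f=snap(c,n)
    for r in spot_point('cap_1',c)[:4]: p=at_z(f,r['xy'],0.);print(c,np.array(r['xy']),round(r['p'],2),p,w2t(p))
look('scene')
print(sweep([.4835,.153],[.005,.0],.0067))
look('scene','scene1'); look('wrist')
print(current_time())
```

```text
scene [327.2 275.4] 0.81 [0.6464 0.0116 0.    ] [ 0.0016 -0.0518]
scene [385.5 208.1] 0.56 [0.4935 0.2144 0.    ] [-0.1699  0.1356]
scene [358.8 208.9] 0.45 [0.4752 0.161  0.    ] [-0.183   0.0807]
guard False [0.6338 0.0738 0.0067] [-0.6543  1.0186  0.2805]
0.0067
scene [387.  209.4] 0.77 [0.499  0.2149 0.    ] [-0.1644  0.1367]
scene [329.3 276. ] 0.75 [0.6493 0.0144 0.    ] [ 0.0043 -0.0488]
scene [357.3 268.2] 0.68 [0.6486 0.0704 0.    ] [-0.0018  0.007 ]
wrist [321.  294.6] 0.94 [0.6579 0.0612 0.    ] [ 0.0083 -0.0014]
17.3167
```

View pics/scene1.png

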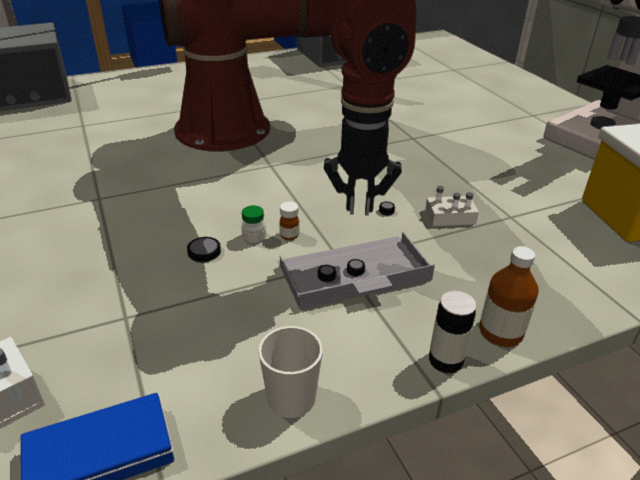

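Two caps lie flat in the tray at (327,273) and (356,268), and the third is still at (387,209). I'll sweep it diagonally so the fingers clear the side wall, then back away and check.

Run:
```python
from h import *
np.set_printoptions(precision=4,suppress=True)
print(sweep([.501,.2105],[-.018,.052],.0067))
goto_joints([1.13,0.104,0.097,1.564,0,1.353])
for c in ['top','scene']:
    f=snap(c,c+'2')
    for n in ['cap_1','specimen_jar','stain_bottle','jar_lid','vial_block']:
        for r in spot_point(n,c)[:4]: p=at_z(f,r['xy'],0.);print(c,n,np.array(r['xy']),round(r['p'],2),p,w2t(p))
print(current_time())
```

```text
guard False [0.6173 0.1303 0.0067] [-1.4836  0.3846  0.1955]
0.0067
top cap_1 [284.2 202.8] 0.72 [0.6317 0.1159 0.    ] [-0.023   0.0507]
top cap_1 [342.7 200.3] 0.53 [0.6535 0.0111 0.    ] [ 0.0087 -0.0516]
top cap_1 [314.9 196.8] 0.53 [0.6519 0.0624 0.    ] [ 0.0023 -0.0007]
top specimen_jar [376.5 297.9] 0.86 [ 0.487  -0.0748  0.    ] [-0.1489 -0.153 ]
top stain_bottle [338.9 283.9] 0.72 [ 0.5008 -0.0058  0.    ] [-0.1418 -0.0829]
top stain_bottle [282.  200.7] 0.26 [0.635  0.1206 0.    ] [-0.0201  0.0556]
top jar_lid [434.  303.1] 0.73 [ 0.4942 -0.1756  0.    ] [-0.1321 -0.2526]
top vial_block [165.1 219.7] 0.7 [0.5656 0.324  0.    ] [-0.1085  0.2515]
scene cap_1 [355.6 266.6] 0.83 [0.6434 0.0696 0.    ] [-0.0069  0.0057]
scene cap_1 [374.8 257.8] 0.78 [0.6337 0.1142 0.    ] [-0.0208  0.0492]
scene cap_1 [327.5 274.8] 0.54 [0.6451 0.0127 0.    ] [ 0.0002 -0.0508]
scene specimen_jar [252.3 238.6] 0.59 [ 0.4913 -0.0777  0.    ] [-0.1444 -0.1554]
scene stain_bottle [290.9 237.5] 0.8 [ 0.516  -0.0072  0.    ] [-0.1265 -0.0828]
scene jar_lid [206.3 253.4] 0.74 [ 0.5034 -0.1715  0.    ] [-0.1234 -0.2477]
scene jar_lid [354.9 272.3] 0.6 [0.6574 0.0612 0.    ] [ 0.0078 -0.0014]
scene vial_block [447.6 214.3] 0.84 [0.5622 0.3227 0.    ] [-0.1118  0.2499]
scene vial_block [355.9 268.1] 0.33 [0.6474 0.0682 0.    ] [-0.0028  0.0047]
26.2083
```

View pics/top2.png

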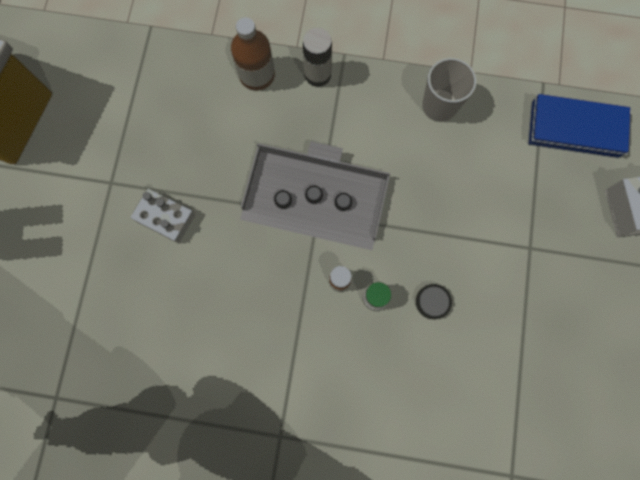

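All three caps are in the tray at (284,199), (314,194) and (344,201), well past the lip. The jar, bottle, lid and block haven't moved.

```bash
python3 -c "
from rig import *
print(finish_job())"
```

```text
the job is handed in; nothing more can be done
None
```

I swept all three caps flat and well inside the tray, left the jar, bottle, lid and vial block where they stood, and handed the job in at about 26 s of the 56 s limit.

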